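# Press the half-seated circuit board home

## Robot

A 6-joint arm with a two-finger parallel gripper is mounted at the origin on the work surface. World frame = base frame: x ahead of the robot, y to its left, z up, the work surface at z = 0. Lengths are in mm, angles in rad, forces in N, time in s.
With the tool pointing down it reaches from about 300 to 775 mm from the base axis. Payload 14.6 kg.
Tool frame: the origin (TCP) lies on the mounting face of the last link; the fingertips stand 199 mm ahead of it and the grasp point (between the pads) lies 180 mm ahead of it; z points along the fingers, y is the line along which they close (so a half turn about z gives the same grasp; the last joint's range is limited). The gripper opens to 94 mm and grips with 3 to 60 N. Pads are 16 mm wide; open, the fingers measure 119 mm over their backs; the gripper's body (75 mm by 177 mm) begins 78 mm behind the grasp point.
Start: joints at [-1.255, 0.3, 1.521, -0, 1.321, -0.067], TCP at [205.428, -510.186, 404.646] pointing down, gripper open.
Joint ranges: [-3.03, 3.03], [-0.79, 2.21], [0.23, 2.52], [-1.04, 4.18], [0, 3.07], [-2.55, 2.55]. Speed limits (rad/s): [2.22, 2.22, 2.57, 3.14, 3.14, 3.14].

## Interface

Orientations are given as [roll, pitch, yaw] about the fixed x, y, z axes, in that order (R = Rz(yaw) Ry(pitch) Rx(roll)).
In Python, from cell import manip gives the robot as it stands. The module is installed in compiled form; this text tells all that it offers.
- The arm moves only by the shell command python3 -m creep 'ROWS' [FORCE]. ROWS is a JSON object of lists of equal length, an entry for each row: "slide": the shift along the world's x, y, z in cm, a list of three; "turn": the turn about the world's z in rad; "claw": the opening, from 0 (shut) to 1 (fully open). A call has 1 to 8 rows; each row shifts and turns the commanded pose from where the row before left it; what a row does not reach is not made up. A row lasts 1/8 s, in which the tool goes at most 62.5 mm and 10.7 degrees, less where a joint would pass 70% of its speed; a pose out of reach is approached as far as the arm can. A call with a gripper value outside its range is refused whole. The fingers move at their own pace and stop on an object; FORCE is the grip in N (left out, the last holds). Time passes only in rows, so rows that do not move let the fingers close. It gives the time, the measured TCP pose, the force, the opening and the grip force at its end, in the units of the state.
- manip.read_state(): the state, without advancing time (a new reading comes with each control period).
- manip.camera(name): name is "scene" or "top" or "wrist"; returns (picture, depth): 384x512x3 uint8, red, green, blue; 384x512 float32, mm along the optical axis (not along the pixel's ray), 0 where there is no reading.
- manip.calibration(name): a dict with "intrinsics" (3x3 intrinsics, pixels), "pose" (4x4, takes a point from camera to world coordinates). Camera axes: x right, y up, looking along -z (the intrinsics and any distortion apply to the point x, -y, -z); pixel columns grow to the right and rows downward; lengths in mm; the calibration is good to about 2 mm. The wrist camera is an equidistant fisheye: a pixel r from the principal point sees the ray r / f radians off the axis. A picture is of the moment at which its call begins: read the wrist's pose just before it. calibration takes no time and is no camera call; for the wrist camera it gives the pose at the moment of the call.
- manip.sign_off(): hands the job in; it is judged then, once.
Trained networks look in the newest picture that a camera, given by its name, has taken for a name from the list of things; names that differ only in an ending like _2 or _b are one class to them, and where a whole thing is asked for, a point or a joint stands for the part that bears it (a point fixed in the world has none). Each returns a list of dicts, best first, with "score" (0 to 1); they miss things now and then, are a little off and sometimes report something else, mostly with a low value. They report only what shows in the picture. A call takes as long as a camera call. They do not tell look-alikes from the thing itself.
- manip.cut_out(query, camera): "mask" (384x512 bool, what is visible of it) and "position" ([column, row] in pixels, amid what is visible of it).
The state is a dict: "clock": time; "joints": joint angles; "qd": joint speeds; "effort": joint torques, N m; "eef_pos": TCP position; "eef_rot": TCP orientation; "wrist_force": force on the tool from outside, world axes, zero at the start; "moment": the same for the moment, N m; "finger_gap": finger opening in mm; "finger_force": force on a finger pad.
Only numpy, scipy, OpenCV 4.12 (cv2) and the standard library are available. Lean on these libraries where they do the work, as an engineer would, in place of code of your own. Each camera call takes 0.05 s, during which the arm holds its last target. There are 200 camera calls.

## Task

One of the four round units in the blue tray has its circuit board still standing up on one side, on top of its two white snap posts. With the fingertips, gently press that raised side down on bare green board, off the soldered parts, until the board is fully home and level like the others, then take the hand away. Do not touch the other three units or the bottle, and leave the unit where it stands: nothing is to be picked up.

Things in the scene. Friction and masses are not known exactly. Their poses are not given: they have to be found in the camera images.
- unit: unit to work on: round black housing 110 mm across, 39 mm high, loose (0.42 kg) in a tray compartment, a green disc board 96 mm across, 2 mm thick in its mouth. Origin: centre of its underside, z up, x towards the raised side, midway between two white snap posts (38 mm from the axis, 50 deg either side of x, heads 8 mm wide, tops 44.5 mm up). Black hooks hold the board at the -x side
- raised_board (a joint): tilt of the board about its hooked edge (46 mm from the unit's axis on the -x side). 0 = home: its top is level, 40 mm above the unit's underside, 1 mm above the rim. Starts at 0.09 to 0.14 rad (raised edge 8 to 13 mm high). About 4 to 5 N at press_spot pushes it down; it stays where it is left; at 0 it meets a firm stop, and over 40 N would harm it
- press_spot (a point): middle of the bare green area on the board's top, 34 mm from the unit's axis, on its +x side, midway between the posts; moves with the board, 40 mm above the unit's underside when home. Bare for 22 mm to each side and 20 mm towards the axis; the board's edge is 14 mm outwards. z is the board's upward normal, x points outwards
- board_parts: parts soldered on that board, not to be pressed: white headers, chip, capacitor and, at its centre, steel terminals (the nearest, 23 mm from press_spot); up to 7 mm tall. Origin on the board's underside at its tilting edge by the hooks, x towards the raised side
- done_a: finished round unit, same make and size as unit, its board already snapped level with both post heads poking through; leave it alone. Loose, stands in another compartment; origin at the centre of its underside, z up
- done_b: finished round unit, same make and size as unit, its board already snapped level with both post heads poking through; leave it alone. Loose, stands in another compartment; origin at the centre of its underside, z up
- done_c: finished round unit, same make and size as unit, its board already snapped level with both post heads poking through; leave it alone. Loose, stands in another compartment; origin at the centre of its underside, z up
- tray: blue tray 310 x 310 mm over its rim, 43 mm high, floor 5 mm thick, standing fixed on the bench; a cross of low dividers (36 mm high) makes four square compartments of about 143 mm, one unit in each. Origin at the centre of its underside, z up
- bottle: white square solvent bottle 60 x 60 mm with a steel pump top, 141 mm tall, loose, beside the tray on its +y side; leave it alone. Origin at the centre of its underside, z up
Not all that is in view belongs to the job. What is shaped like the unit but orange is not meant.

How it is judged (in metres and radians):
On the way, in this order (a step that is already met when the one before it is completed fails the run):
1. the fingertips press on the unit whose board is still raised (contact force between the fingers and unit above 1 N and value of joint raised_board above 0.03 rad).
2. the board is pressed home (value of joint raised_board below 0.015 rad), for 0.1 s.
At the end, for the whole second after the job is handed in: the board is home (tilt under 0.015 rad, within 1.5 mm of level at its edge); its unit stands at rest, upright and within 15 mm of where it was; the three other units and the bottle are within 8 mm of where they were, the bottle upright (value of joint raised_board below 0.015 rad and distance of unit from where it was at the start of the episode below 0.015 m and angle between each of unit, bottle's own z axis and vertical below 0.05 rad and linear speed of unit below 0.02 m/s and distance of each of done_a, done_b, done_c, bottle from where it was at the start of the episode below 0.008 m); the robot touches nothing.
It fails at once if the unit or its board is pressed harder than 40 N (contact force between the fingers and unit above 40 N).
It fails at once if the soldered parts are touched (contact force between any of the fingers, the arm and board_parts above 0.3 N).
It fails at once if another unit or the bottle is touched (contact force between any of the fingers, the arm and done_a above 0.3 N or contact force between any of the fingers, the arm and done_b above 0.3 N or contact force between any of the fingers, the arm and done_c above 0.3 N or contact force between any of the fingers, the arm and bottle above 0.3 N).
It fails at once if the unit is lifted, tipped or pushed away (z of unit in the frame of tray above 0.013 m or angle between unit's own z axis and vertical above 0.12 rad or distance of unit from where it was at the start of the episode above 0.02 m).
It also fails if it takes over 32 s, if anything falls off the work surface, if the arm or the gripper's body presses on something with over 40 N, if the wrist force passes 120 N, or if a joint passes its speed limit or range.

## Working session

There is one attempt and no reset: what is moved stays moved. The work goes in short steps, Python scripts to look and compute and a shell command to move; the robot and the scene stay as the last step left them, time stands still between calls to the robot, and variables do not carry over. Pictures are saved under pics/ and viewed, at most 10 in all, crops included, and the job is handed in when it is done.

```bash
mkdir -p pics
cat > h.py <<'E'
import numpy as np, cv2
from cell import manip
def snap(n):
    c=manip.calibration(n); p,d=manip.camera(n); return p,d,c
def world(d,c,uv):
    K=np.array(c["intrinsics"]);P=np.array(c["pose"]);out=[]
    for u,v in uv:
        z=d[int(v),int(u)]
        q=np.array([(u-K[0,2])/K[0,0]*z,-(v-K[1,2])/K[1,1]*z,-z,1]); out.append((P@q)[:3])
    return np.array(out)
E
python3 - <<'E'
from h import *
for n in("scene","top"):
    p,d,c=snap(n); np.savez(f"{n}.npz",p=p,d=d,K=c["intrinsics"],P=c["pose"]); 
    cv2.imwrite(f"pics/{n}.png",cv2.resize(p[...,::-1],(800,600)))
    print(n,c, (d>0).mean())
    for q in ("unit","raised_board","press_spot","bottle","tray"):
        for r in manip.cut_out(q,n):
            u=r["position"];print(q,round(r["score"],2),np.round(u),r["mask"].sum(),world(d,c,[u]).round())
s=manip.read_state();print(s)
E
```

```text
scene {'intrinsics': array([[463.24718064,   0.        , 256.90430071],
       [  0.        , 463.24718064, 194.2509792 ],
       [  0.        ,   0.        ,   1.        ]]), 'pose': array([[ 6.07812445e-01, -4.44923836e-01,  6.57728525e-01,
         1.34710890e+03],
       [ 7.93747030e-01,  3.16408262e-01, -5.19472293e-01,
        -6.16771279e+02],
       [ 2.30148659e-02,  8.37811788e-01,  5.45473853e-01,
         7.11475982e+02],
       [ 0.00000000e+00,  0.00000000e+00,  0.00000000e+00,
         1.00000000e+00]])} 0.9939982096354166
unit 0.93 [142. 296.] 2325 [[ 694. -384.   37.]]
unit 0.82 [232. 240.] 1605 [[ 669. -148.   50.]]
raised_board 0.86 [230. 238.] 839 [[ 657. -146.   48.]]
raised_board 0.64 [143. 289.] 1285 [[ 682. -376.   41.]]
raised_board 0.53 [231. 193.] 968 [[497. -34.  44.]]
press_spot 0.9 [229. 235.] 846 [[ 646. -141.   48.]]
press_spot 0.82 [145. 290.] 1266 [[ 686. -374.   40.]]
bottle 0.68 [296. 166.] 1147 [[535. 159.  82.]]
tray 0.62 [229. 221.] 5554 [[567. -88.  16.]]
top {'intrinsics': array([[494.55095984,   0.        , 256.08168311],
       [  0.       
[... 849 characters left out ...]
[[558. -86.  36.]]
{'clock': 0.6, 'joints': array([-1.25463700e+00,  2.99874801e-01,  1.52102955e+00,  1.45329611e-06,
        1.32069795e+00, -6.65818680e-02]), 'qd': array([-0.0011598 ,  0.00119863,  0.00129127, -0.00203001, -0.00232432,
        0.00244299]), 'effort': array([-1.31957633e-03, -5.31481826e+01, -3.52830935e+01,  7.07883015e-02,
        2.13101052e-02, -4.02160481e-05]), 'eef_pos': array([ 205.40619617, -510.18333137,  404.6468949 ]), 'eef_rot': array([-3.14158312e+00, -2.04699555e-06,  3.82740832e-01]), 'wrist_force': array([-0.09271291,  0.31533076, -0.29538425]), 'moment': array([-0.02204785, -0.01586668,  0.00163636]), 'finger_force': 0.0, 'finger_gap': 94.43119175317548}
```

View pics/scene.png

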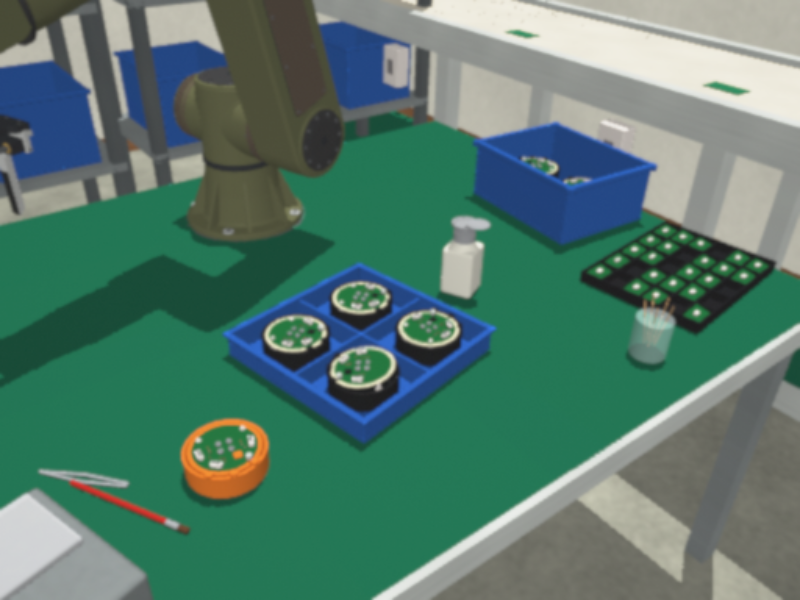

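View pics/top.png

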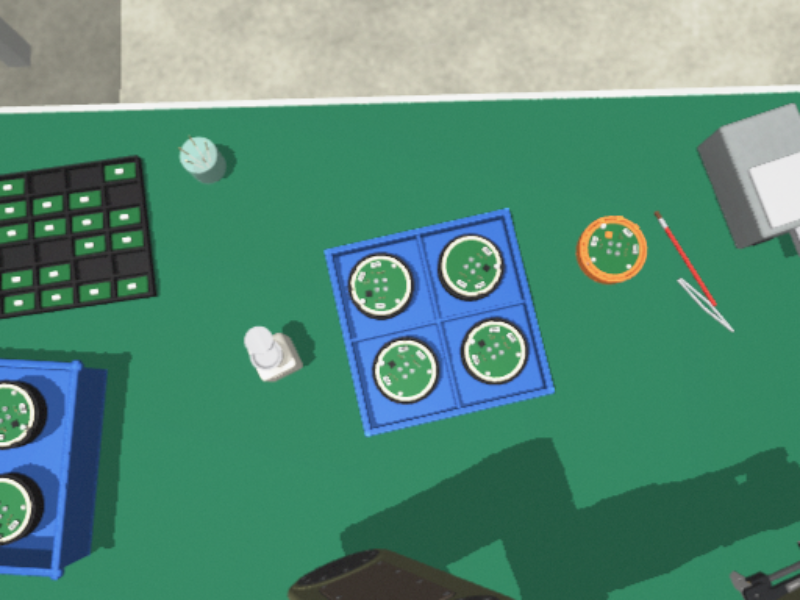

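The candidates in the top picture (800x600) are the tray units at (472,267), (380,286), (405,370) and (494,350). The orange look-alike is at (612,249), and the bin units at (5,410) and (5,505) aren't in the tray. I'll fit planes to the four tray boards to find the tilted one.

Run:
```python
from h import *
for n in("top","scene"):
    z=np.load(n+".npz");K,P,p,d=z["K"],z["P"],z["p"],z["d"]
    vv,uu=np.mgrid[:384,:512]
    q=np.stack([(uu-K[0,2])/K[0,0]*d,-(vv-K[1,2])/K[1,1]*d,-d],-1); W=q@P[:3,:3].T+P[:3,3]
    W0=W
    hsv=cv2.cvtColor(p,cv2.COLOR_RGB2HSV)
    green=(hsv[...,0]>40)&(hsv[...,0]<90)&(hsv[...,1]>60)
    for c in [(302,171),(243,183),(259,237),(316,224)]:
        z0=np.load("top.npz");
        cw=world(z0["d"],dict(intrinsics=z0["K"],pose=z0["P"]),[c])[0]
        m=(np.hypot(W[...,0]-cw[0],W[...,1]-cw[1])<44)&(W[...,2]>25)&(W[...,2]<70)&green
        X=W[m]
        for _ in range(3):
            A=np.c_[X[:,:2]-cw[:2],np.ones(len(X))];s=np.linalg.lstsq(A,X[:,2],rcond=None)[0];r=X[:,2]-A@s;X=X[abs(r)<max(3,1.5*r.std())]
        print(n,c,cw.round(),len(X),"slope",np.hypot(*s[:2]).round(3),"dir",np.arctan2(s[1],s[0]).round(2),"z",s[2].round(1),r.std().round(1))
z=np.load("top.npz");s=np.load("scene.npz")
a=cv2.resize(z["p"][140:260,215:345],None,fx=4,fy=4,interpolation=cv2.INTER_CUBIC)
cv2.imwrite("pics/crop.png",a[...,::-1])
```

```text
top (302, 171) [ 644. -139.   49.] 569 slope 0.137 dir 0.87 z 49.4 1.5
top (243, 183) [618.  11.  44.] 547 slope 0.006 dir -2.89 z 44.0 1.5
top (259, 237) [481. -26.  44.] 584 slope 0.004 dir -0.61 z 44.1 1.5
top (316, 224) [ 510. -170.   39.] 569 slope 0.006 dir 0.34 z 44.3 1.5
scene (302, 171) [ 644. -139.   49.] 439 slope 0.123 dir 0.85 z 49.9 1.2
scene (243, 183) [618.  11.  44.] 346 slope 0.005 dir -0.04 z 44.5 1.2
scene (259, 237) [481. -26.  44.] 275 slope 0.008 dir -0.4 z 44.5 1.2
scene (316, 224) [ 510. -170.   39.] 372 slope 0.008 dir -0.64 z 44.5 1.2
```

View pics/crop.png

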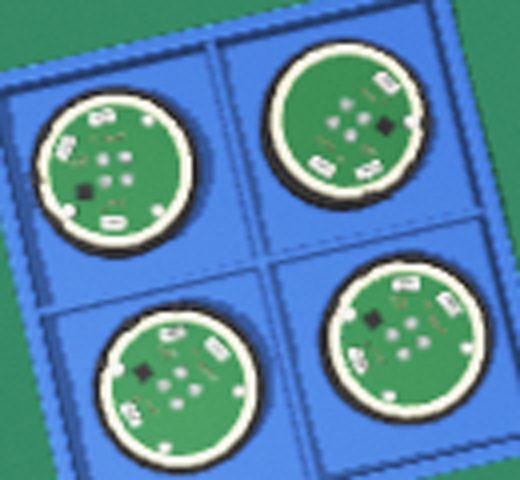

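The unit is the one at top (472,267), world about (644,-139). Its board rises along about 0.86 rad, with a slope of 0.13. The other three are level. I'll go above it with the fingers closed and the closing line tangential to the board, yaw 0.86.

```bash
python3 -m creep '{"slide":[[4,3.5,0],[4,3.5,0],[4,3.5,0],[4,3.5,0],[4,3.5,0],[4,3.5,0],[4,3.5,0],[4,3.5,0]],"turn":[0.06,0.06,0.06,0.06,0.06,0.06,0.06,0.06],"claw":[0,0,0,0,0,0,0,0]}' 20
python3 -m creep '{"slide":[[4,3.5,0],[4,3.5,0],[4,3.5,0],[0,0,0],[0,0,0]],"turn":[0,0,0,0,0],"claw":[0,0,0,0,0]}'
python3 - <<'E'
from h import *
s=manip.read_state();print(s["eef_pos"],s["eef_rot"],s["clock"],s["wrist_force"])
p,d,c=snap("wrist");np.savez("w1.npz",p=p,d=d,K=c["intrinsics"],P=c["pose"]);cv2.imwrite("pics/w1.png",cv2.resize(p[...,::-1],(800,600)));print(c)
for q in("unit","press_spot"):
    for r in manip.cut_out(q,"wrist"):print(q,r["score"],r["position"],r["mask"].sum())
E
```

```text
clock: 1.6
eef_pos: [526.6, -228.8, 404.8]
eef_rot: [3.141, -0.0, 0.865]
wrist_force: [-0.4, -1.0, -0.2]
finger_gap: 17.1
finger_force: 0.0
clock: 2.22
eef_pos: [645.2, -125.4, 404.4]
eef_rot: [-3.141, 0.0, 0.863]
wrist_force: [-0.2, -0.3, 0.5]
finger_gap: 0.5
finger_force: 0.0
[ 645.22179201 -125.43776054  404.36723056] [-3.14118767e+00  4.00294181e-04  8.62902500e-01] 2.225 [-0.18736532 -0.29844083  0.52027519]
{'intrinsics': array([[297.31863964,   0.        , 256.09315724],
       [  0.        , 297.31863964, 188.34614524],
       [  0.        ,   0.        ,   1.        ]]), 'pose': array([[ 7.60047708e-01,  6.27084025e-01,  1.70567017e-01,
         6.94682087e+02],
       [-6.49867149e-01,  7.33568104e-01,  1.98873140e-01,
        -6.74368022e+01],
       [-4.12354503e-04, -2.61998975e-01,  9.65068063e-01,
         3.84173365e+02],
       [ 0.00000000e+00,  0.00000000e+00,  0.00000000e+00,
         1.00000000e+00]])}
unit 0.79 [373.6, 273.8] 2321
unit 0.68 [269.6, 177.1] 6422
press_spot 0.98 [266.7, 183.2] 4843
press_spot 0.9 [382.8, 270.7] 998
```

View pics/w1.png

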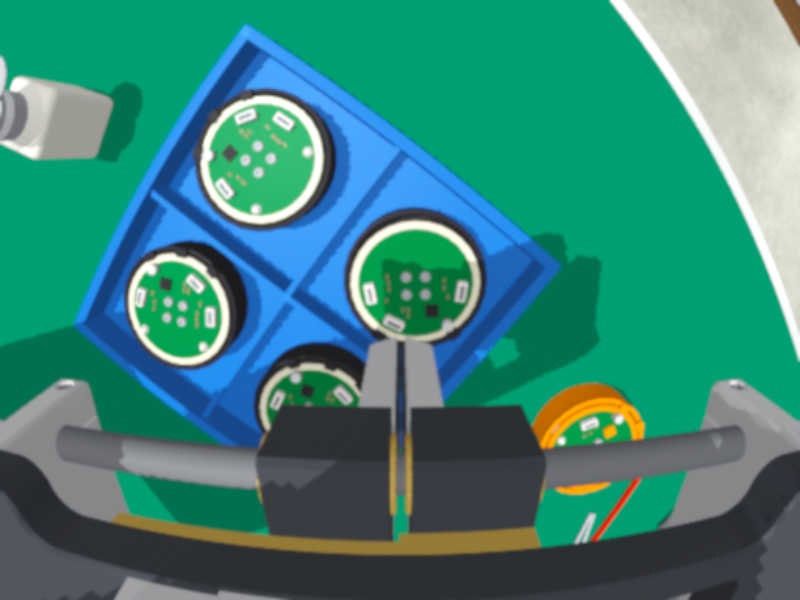

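The wrist view shows the target unit at (415,275) with bare green at its top (415,245) and the terminals at (415,285). The fingers sit below it at (400,350). The image's up direction matches the raised direction. Next I'll measure the press spot.

```bash
cat >> h.py <<'E'
def cloud(p,d,K,P):
    vv,uu=np.mgrid[:384,:512]
    x,y=(uu-K[0,2])/K[0,0],(vv-K[1,2])/K[1,1];r=np.hypot(x,y)+1e-9;t=np.tan(r)/r
    q=np.stack([x*t*d,-y*t*d,-d],-1);return q@P[:3,:3].T+P[:3,3]
E
python3 - <<'E'
from h import *
z=np.load("w1.npz");W=cloud(z["p"],z["d"],z["K"],z["P"]);p=z["p"]
hsv=cv2.cvtColor(p,cv2.COLOR_RGB2HSV)
near=(np.hypot(W[...,0]-644,W[...,1]+139)<75)&(W[...,2]>30)&(W[...,2]<75)
for nm,m in (("green",near&(hsv[...,0]>40)&(hsv[...,0]<90)&(hsv[...,1]>60)),("cream",near&(hsv[...,1]<70)&(hsv[...,2]>150))):
    n,l,st,ce=cv2.connectedComponentsWithStats(m.astype(np.uint8)); k=1+st[1:,4].argmax(); m=l==k
    c=cv2.findContours(m.astype(np.uint8),0,1)[0]; c=max(c,key=len); h=cv2.convexHull(c)[:,0]
    e=cv2.fitEllipse(c); X=W[m]
    A=np.c_[X[:,:2]-[644,-139],np.ones(len(X))];s=np.linalg.lstsq(A,X[:,2],rcond=None)[0]
    X2=X[:,:2]; H=cv2.convexHull(X2.astype(np.float32))
    (cc,rr)=cv2.minEnclosingCircle(H)
    print(nm,m.sum(),e,"circle",cc,rr,"plane",s,np.hypot(*s[:2]),np.arctan2(s[1],s[0]))
E
```

```text
green 3283 ((265.8537902832031, 179.39012145996094), (64.83031463623047, 71.45012664794922), 93.86131286621094) circle (649.1196899414062, -137.63526916503906) 42.07248306274414 plane [ 0.08064008  0.0986952  50.28695158] 0.12745023882327208 0.8857380789516429
cream 1291 ((265.2752685546875, 179.55386352539062), (75.99283599853516, 82.34164428710938), 83.3277359008789) circle (648.7427978515625, -137.8594207763672) 49.78662872314453 plane [ 0.07887579  0.08057209 50.18860244] 0.11275305569502451 0.7960363290880976
```

```bash
python3 -m creep '{"slide":[[1.3,0.7,-3],[1.3,0.65,-3],[0,0,-3],[0,0,-2.5],[0,0,-1],[0,0,0]],"turn":[0,0,0,0,0,0],"claw":[0,0,0,0,0,0]}'
python3 - <<'E'
from h import *
p,d,c=snap("wrist");np.savez("w2.npz",p=p,d=d,K=c["intrinsics"],P=c["pose"]);cv2.imwrite("pics/w2.png",cv2.resize(p[...,::-1],(800,600)))
p,d,c=snap("scene");a=p[190:290,170:300];cv2.imwrite("pics/s2.png",cv2.resize(a,None,fx=5,fy=5,interpolation=cv2.INTER_CUBIC)[...,::-1])
E
```

```text
clock: 3.12
eef_pos: [671.3, -112.2, 279.9]
eef_rot: [-3.141, 0.0, 0.862]
wrist_force: [0.1, 0.7, -0.1]
finger_gap: 0.2
finger_force: 0.0
```

View pics/w2.png

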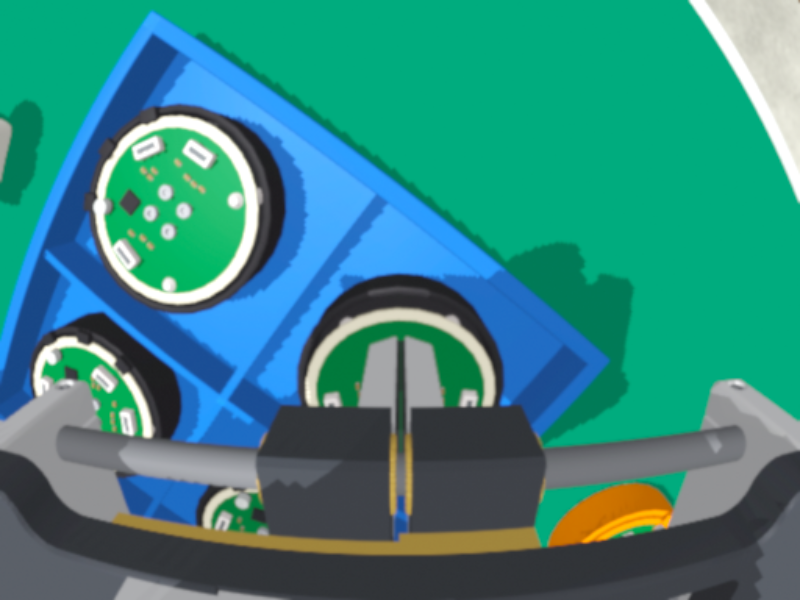

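View pics/s2.png

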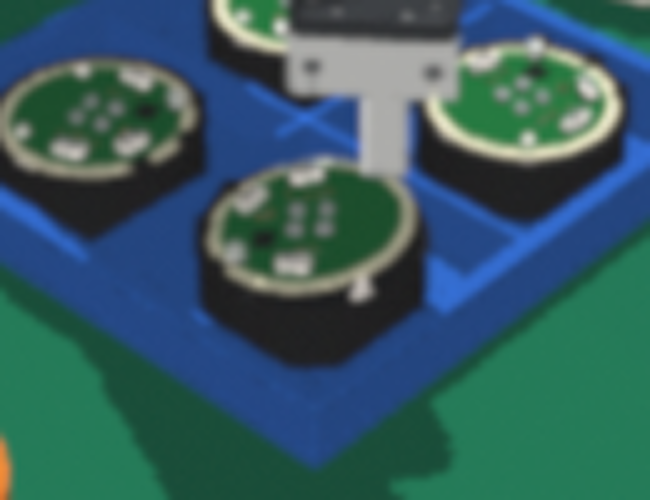

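Wrist view: the fingertips at (400,340) are centred left-right over the board, whose outer edge is at (400,310). The scene crop shows the tip over the raised edge. I'll check the outer edge numerically.

Run:
```python
from h import *
z=np.load("w2.npz");W=cloud(z["p"],z["d"],z["K"],z["P"])
D=np.array([np.cos(.866),np.sin(.866)]);N=np.array([-D[1],D[0]])
for r in range(188,216,2):
    q=W[r,250]; v=q[:2]-[671.3,-112.2]; print(r,z["p"][r,250],"radial from tip",(v@D).round(1),"lat",(v@N).round(1),"z",q[2].round(1))
print([(c,((W[205,c,:2]-[671.3,-112.2])@N).round(1),z["p"][205,c]) for c in list(range(198,216,3))+list(range(298,318,3))])
```

```text
188 [53 52 56] radial from tip 18.0 lat 4.7 z 43.9
190 [44 44 45] radial from tip 6.9 lat 5.5 z 9.3
192 [44 42 46] radial from tip 5.4 lat 5.4 z 10.6
194 [44 43 47] radial from tip 3.9 lat 5.4 z 11.6
196 [71 69 66] radial from tip 1.8 lat 5.5 z 10.7
198 [193 189 169] radial from tip 13.9 lat 4.5 z 56.3
200 [222 217 198] radial from tip 12.6 lat 4.5 z 56.8
202 [222 218 198] radial from tip 11.5 lat 4.5 z 58.0
204 [204 205 182] radial from tip 9.3 lat 4.5 z 55.8
206 [ 61 133  80] radial from tip 7.6 lat 4.5 z 55.4
208 [  0 122  60] radial from tip 6.5 lat 4.5 z 56.7
210 [  0 122  60] radial from tip 4.7 lat 4.6 z 56.0
212 [  0 121  59] radial from tip 2.8 lat 4.6 z 54.8
214 [ 28 124  68] radial from tip 1.6 lat 4.6 z 55.9
[(198, np.float64(53.3), array([ 54, 165, 255], dtype=uint8)), (201, np.float64(50.4), array([ 54, 163, 255], dtype=uint8)), (204, np.float64(40.6), array([ 43,  87, 158], dtype=uint8)), (207, np.float64(38.0), array([45, 43, 47], dtype=uint8)), (210, np.float64(-0.1), array([41, 40, 43], dtype=uint8)), (213, np.float64(38.5), array([42, 41, 44], dtype=uint8)), (298, np.float64(-37.0), array([44, 42, 45], dtype=uint8)), (301, np.float64(-34.7), array([41, 40, 43], dtype=uint8)), (304, np.float64(-37.0), array([44, 43, 47], dtype=uint8)), (307, np.float64(-39.0), array([40, 42, 56], dtype=uint8)), (310, np.float64(-49.1), array([ 33, 106, 192], dtype=uint8)), (313, np.float64(-51.9), array([ 31, 110, 198], dtype=uint8)), (316, np.float64(-54.7), array([ 31, 110, 198], dtype=uint8))]
```

The edge is 14 mm outward of the tip, as described for press_spot, so the spot is right. Now down.

```bash
python3 -m creep '{"slide":[[0,0,-1],[0,0,-0.8],[0,0,-0.3],[0,0,-0.2],[0,0,-0.2],[0,0,-0.2],[0,0,0]],"turn":[0,0,0,0,0,0,0],"claw":[0,0,0,0,0,0,0]}'
```

```text
clock: 4.1
eef_pos: [671.5, -111.5, 252.9]
eef_rot: [3.141, -0.001, 0.863]
wrist_force: [0.8, 1.4, 1.7]
finger_gap: 0.4
finger_force: 1.3
```

```bash
python3 -m creep '{"slide":[[0,0,-0.1],[0,0,-0.1],[0,0,-0.1],[0,0,-0.1]],"turn":[0,0,0,0],"claw":[0,0,0,0]}'; python3 -m creep '{"slide":[[0,0,-0.1],[0,0,-0.1]],"turn":[0,0],"claw":[0,0]}'
```

```text
clock: 4.6
eef_pos: [671.5, -111.6, 248.7]
eef_rot: [3.141, -0.0, 0.863]
wrist_force: [2.6, 2.0, 4.5]
finger_gap: 0.1
finger_force: 2.0
clock: 4.85
eef_pos: [671.5, -111.7, 246.6]
eef_rot: [3.141, -0.0, 0.863]
wrist_force: [2.2, 2.3, 4.0]
finger_gap: 0.2
finger_force: 2.1
```

```bash
python3 -m creep '{"slide":[[0,0,-0.1]],"turn":[0],"claw":[0]}'; python3 -m creep '{"slide":[[0,0,-0.1]],"turn":[0],"claw":[0]}'; python3 -m creep '{"slide":[[0,0,-0.05]],"turn":[0],"claw":[0]}'
```

```text
clock: 4.97
eef_pos: [671.5, -111.7, 245.6]
eef_rot: [3.141, -0.0, 0.863]
wrist_force: [3.5, 3.6, 5.1]
finger_gap: 0.3
finger_force: 2.1
clock: 5.1
eef_pos: [671.5, -111.7, 244.6]
eef_rot: [3.141, -0.0, 0.863]
wrist_force: [2.9, 2.1, 4.6]
finger_gap: 0.1
finger_force: 2.2
clock: 5.22
eef_pos: [671.5, -111.7, 244.4]
eef_rot: [3.141, -0.0, 0.863]
wrist_force: [1.5, 2.6, 8.3]
finger_gap: 0.5
finger_force: 4.1
```

```bash
python3 -m creep '{"slide":[[0,0,-0.03]],"turn":[0],"claw":[0]}'; python3 -m creep '{"slide":[[0,0,-0.03],[0,0,0]],"turn":[0,0],"claw":[0,0]}'
```

```text
clock: 5.35
eef_pos: [671.5, -111.7, 244.4]
eef_rot: [3.141, -0.0, 0.863]
wrist_force: [0.4, 2.8, 9.4]
finger_gap: 0.5
finger_force: 4.7
clock: 5.6
eef_pos: [671.5, -111.7, 244.3]
eef_rot: [3.141, -0.0, 0.863]
wrist_force: [0.4, 2.9, 10.3]
finger_gap: 0.6
finger_force: 5.0
```

The arm is on the firm stop: z no longer drops while the force rises to 10 N. I'll retreat and check.

```bash
python3 -m creep '{"slide":[[0,0,0.3],[0,0,1],[0,0,3],[0,0,4],[0,0,4],[-2.6,-1.3,4],[0,0,0],[0,0,0]],"turn":[0,0,0,0,0,0,0,0],"claw":[0,0,0,0,0,0,0,0]}'
python3 - <<'E'
from h import *
p,d,c=snap("wrist");K,P=c["intrinsics"],c["pose"];W=cloud(p,d,K,P)
hsv=cv2.cvtColor(p,cv2.COLOR_RGB2HSV)
for n,(x,y) in dict(unit=(649,-138),other=(618,11)).items():
    m=(np.hypot(W[...,0]-x,W[...,1]-y)<46)&(W[...,2]>30)&(W[...,2]<75)&(hsv[...,0]>40)&(hsv[...,0]<90)&(hsv[...,1]>60)
    X=W[m];A=np.c_[X[:,:2]-[x,y],np.ones(len(X))];s=np.linalg.lstsq(A,X[:,2],rcond=None)[0];print(n,len(X),s, cv2.minEnclosingCircle(X[:,:2].astype(np.float32)))
cv2.imwrite("pics/w3.png",cv2.resize(p[...,::-1],(800,600)))
E
```

```text
clock: 6.6
eef_pos: [645.4, -124.7, 405.9]
eef_rot: [-3.141, 0.001, 0.863]
wrist_force: [0.9, 0.1, 0.1]
finger_gap: 0.9
finger_force: 0.0
unit 3226 [-1.55236995e-03 -2.94715037e-03  4.48560017e+01] ((649.5224609375, -136.88873291015625), 42.143836975097656)
other 3088 [-7.28817154e-04  1.53600949e-03  4.48270834e+01] ((622.6342163085938, 10.419709205627441), 42.064666748046875)
```

View pics/w3.png

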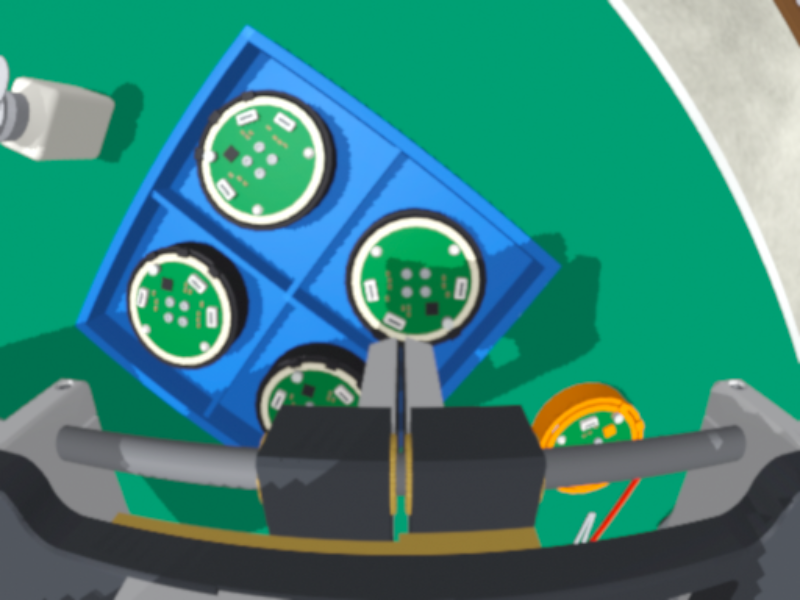

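The board is level (slope 0.003). Both post heads now show through at (377,252) and (453,250), and the unit hasn't moved. Handing in.

```bash
python3 -c "
from cell import manip; print(manip.sign_off())"
```

```text
the job is handed in; nothing more can be done
None
```

The raised board is pressed home and level (measured slope about 0.003), the wrist force read about 10 N at most, the unit stayed in place, nothing else was touched, the hand is clear, and the job is handed in; no verdict came back.

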